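# Close the vial carrier: hook the lid under its keeper and press it home

### The job

Close the vial carrier for transport with the lid that lies beside it: hook the lid's two tongues into the two slots of the steel rail on the carrier's back rim (the rail floats sideways in its track, so find the slots), then press the front edge down past the spring catch until it snaps over and the lid sits level and fully home on the rim. Press firmly with the fingertips but do not ram it, and leave the two bottles and the timer where they stand.

Things in the scene. Friction and masses are not known exactly. Their poses are not given: they have to be found in the camera images.
- carrier: Vial carrier: open white box, 160 (its x) x 120 (y), walls 5, fixed to the bench. Origin: centre of its underside, z up, +x from the front (spring catch) to the back (slotted rail). Mouth 150 x 110; all rims at z 70. On the back rim stands a steel rail, x 75 to 80, up to z 90. Vials inside reach z 62.
- keeper (a point): Inner face of the steel rail at slot mid height, midway between its slots when the rail is centred: (75, 0, 75) in the carrier's frame, fixed to the carrier. Slots through the rail (5 thick): centres 30 to either side, 24 wide, 10 high (carrier z 70 to 80). The rail floats stiffly sideways, up to 12 either way from centre; where it stands is not told: look, or feel for the slots.
- catch (a joint): Spring catch, steel strip 50 wide hinged low on the carrier's front: 0 upright, grows to 0.30 rad as its top is pushed outward; springs back. The wedge nose over the front rim slopes from x -84, z 92 (carrier frame) to its tip at x -76, z 78. The lid's front edge, pressed down with 15 to 20 N, pushes it out 0.13 rad and passes; thumb tab up to x -98, z 101.
- lid: Loose grey lid, 0.2 kg. Origin: under the bar's middle, level with the lip's foot; +x to the tongues. Plate x -81 to 73.5, y +-61, z 8 to 14. Below it a lip 8 deep: front (outer face x -72.5) and sides (y +-53, x -72 to 28), none behind. Seated, its origin is at carrier z 62, x and y within 2. It goes in tilted, front edge some 15 deg high, so that tongues enter and lip and nose clear.
- lid_bar (a point): Centre of the black grab bar across the lid's top: bar 18 (lid x) x 90 (lid y) x 14 high, on a post at each end; the centre is 25 above the plate's top and 39 above the lid's origin. Axes as the lid's.
- press_point (a point): Middle of the thumb panel on top of the plate near the front edge, (-55, 0, 14) in the lid's frame: the place to press.
- lid_front (a point): Middle of the plate's front edge, on its underside: (-81, 0, 8) in the lid's frame.
- tongue_left (a point): End of the left tongue at mid thickness, (83.5, 30, 10.5) in the lid's frame. Tongues stick 10 out of the plate's back edge (x 73.5), 5 thick (lid z 8 to 13), 20 wide at the root tapering to 17 at the rounded end.
- tongue_right (a point): End of the right tongue at mid thickness, (83.5, -30, 10.5) in the lid's frame; same shape as the left one.
- buffer_bottle: Bystander: white plastic bottle, 62 diameter x 120 tall, origin at its foot. Leave it standing.
- reagent_bottle: Bystander: brown glass bottle with a black cap, 68 diameter x 142 tall, origin at its foot. Leave it standing.
- timer: Bystander: small flat bench timer, 61 x 65 x 18, origin at its underside. Leave it.

How it is judged:
By the outcome, as a careful person would: the job done as asked, in the order asked, and still so for the second after the job is handed in, with the robot touching nothing.
It also fails if it takes over 58 s, if anything falls off the work surface, if the arm or the gripper's body presses on something with over 40 N, if the wrist force passes 120 N, or if a joint passes its speed limit or range.

### The arm

A 6-joint arm with a two-finger parallel gripper is mounted at the origin on a cart in front of the work surface, level with it; the furniture and walls round the work are solid. World frame = base frame: x ahead of the robot, y to its left, z up, the work surface at z = 0. Lengths are in m, angles in rad, forces in N, time in s.
With the tool pointing down it reaches from about 0.3 to 0.875 m from the base axis. Payload 6.4 kg.
Tool frame: the origin (TCP) lies midway between the tips of the shut fingers; the grasp point (between the pads) lies 19 mm behind it; x points along the fingers, y is the direction in which the jaws open and shut, and the axes are right-handed (so a half turn about x gives the same grasp; the last joint's range is limited). The gripper opens to 85 mm and grips with 20 to 120 N. Pads are 22 mm wide; open, the fingers measure 114 mm over their backs; the gripper's body (76 mm by 85 mm) begins 54 mm behind the grasp point. The pads swing forward as they close: fully open they stand 13 mm farther back than shut.
Start: joints at [1.109, 0.181, 1.607, -0, 1.354, -0.206], TCP at [0.145, 0.556, 0.231] pointing down, gripper open.
Joint ranges: [-2.99, 2.99], [-0.89, 2.07], [0.3, 2.58], [-1.14, 4.28], [0, 2.63], [-3.12, 3.12]. Speed limits (rad/s): [2.57, 2.57, 3.01, 3.14, 3.14, 3.14].

### API

Orientations are given as a unit quaternion [w, x, y, z].
In Python, from bench import ctrl gives the robot as it stands.
- The arm moves only by the tool step_arm, never from a script. Its argument "motion" is a list of rows, each a list of 7 numbers: the shift along the tool's x, y, z in mm, then the turn, a rotation vector about the tool's x, y, z in degrees, then the closure in counts, from 0 (fully open) to 255 (shut). In form: [[tx, ty, tz, rx, ry, rz, hand], ...]. A call has 1 to 10 rows; each row is the pose to reach, as a shift and turn from the pose commanded when the call began, along the tool's axes at that moment; what a row does not reach only later rows make up. A row lasts 1/8 s, in which the tool goes at most 62.5 mm and 10.7 degrees, less where a joint would pass 70% of its speed; a pose out of reach is approached as far as the arm can. A call with a gripper value outside its range is refused whole. The fingers move at their own pace and stop on an object; the grip force is fixed at half the most. Time passes only in rows, so rows that repeat a pose let the fingers close. It gives the time, the measured TCP pose, the force and the opening at its end, in the units of the state.
- ctrl.get_obs(): the state, without advancing time (a new reading comes with each control period).
- ctrl.camera(name): name is "scene" or "top" or "wrist"; returns (picture, depth): 480x640x3 uint8, red, green, blue; 480x640 float32, m along the optical axis (not along the pixel's ray), 0 where there is no reading.
- ctrl.camera_info(name): a dict with "fx", "fy", "cx", "cy" (pixels), "dist_coeffs" ([k1, k2, p1, p2, k3] as OpenCV has them; the pictures are not rectified), "T" (4x4, takes a point from camera to world coordinates); the wrist camera has in their place "hand_eye" (4x4, takes a point from camera to tool coordinates, whose origin is the TCP and whose axes are the tool frame's). Camera axes: x right, y down, z forward; pixel columns grow to the right and rows downward; lengths in m; the calibration is good to about 2 mm. A picture is of the moment at which its call begins: read the wrist's pose just before it. camera_info takes no time and is no camera call.
- ctrl.hand_in(): hands the job in, once; it reports no verdict.
The state is a dict: "time_s": time; "q": joint angles; "dq": joint speeds; "joint_efforts": joint torques, N m; "eef_pos": TCP position; "eef_rot": TCP orientation; "wrist_force": force on the tool from outside, world axes, zero at the start; "torque": the same for the moment, N m; "opening": opening from 0.0 (shut) to 1.0 (fully open).
Only numpy, scipy, OpenCV 4.12 (cv2) and the standard library are available. Lean on these libraries where they do the work, as an engineer would, in place of code of your own. Each camera call takes 0.05 s, during which the arm holds its last target. There are 200 camera calls.

## Working session

There is one attempt and no reset: what is moved stays moved. The work goes in short steps, Python scripts to look and compute and a tool call to move; the robot and the scene stay as the last step left them, time stands still between calls to the robot, and variables do not carry over. Pictures are saved under pics/ and viewed, about 8 in all and at most 12, crops included, and the job is handed in when it is done.

Besides the shell and the picture viewer there is one more tool, called after "Emit:" as a command line: name --pt "numbers of a row" for each row, then --argument value for the rest. step_arm: Moves the arm, as the interface text tells. Its arguments: {"type":"object","properties":{"motion":{"type":"array","items":{"type":"array","items":{"type":"number"}}}},"required":["motion"]}

```bash
mkdir -p pics; ls
cat > h.py <<'E'
from bench import ctrl
import numpy as np, cv2
from scipy.spatial.transform import Rotation as R
def tool():
    o=ctrl.get_obs(); T=np.eye(4); q=o["eef_rot"]; T[:3,:3]=R.from_quat([q[1],q[2],q[3],q[0]]).as_matrix(); T[:3,3]=o["eef_pos"]; return T
def grab(name):
    T=tool(); im,d=ctrl.camera(name); ci=ctrl.camera_info(name)
    Tc=T@np.array(ci["hand_eye"]) if name=="wrist" else np.array(ci["T"])
    K=np.array([[ci["fx"],0,ci["cx"]],[0,ci["fy"],ci["cy"]],[0,0,1.]])
    return im,d,Tc,K,np.array(ci["dist_coeffs"],float)
def save(n,im): cv2.imwrite("pics/"+n,cv2.cvtColor(im,cv2.COLOR_RGB2BGR))
def ray(px,Tc,K,D):
    u=cv2.undistortPoints(np.array(px,float).reshape(-1,1,2),K,D).reshape(-1,2)
    return (Tc[:3,:3]@np.c_[u,np.ones(len(u))].T).T
def onz(px,z,Tc,K,D):
    r=ray(px,Tc,K,D); o=Tc[:3,3]; return o+r*((z-o[2])/r[:,2])[:,None]
def cloud(d,Tc,K,D):
    v,u=np.mgrid[0:480,0:640]; r=ray(np.c_[u.ravel(),v.ravel()],Tc,K,D)
    P=Tc[:3,3]+r*d.ravel()[:,None]; return P.reshape(480,640,3)
def proj(P,Tc,K,D):
    Ti=np.linalg.inv(Tc); return cv2.projectPoints(np.array(P,float).reshape(-1,1,3),cv2.Rodrigues(Ti[:3,:3])[0],Ti[:3,3],K,D)[0].reshape(-1,2)
E
python3 - <<'E'
from h import *
o=ctrl.get_obs(); print({k:np.round(v,3) for k,v in o.items()})
for n in ("top","scene"):
    g=grab(n); save(n+"0.png",g[0]); np.savez(n+"0.npz",*g); print(n,np.round(g[2],3).tolist(),g[3][0,0])
E
```

```text
pics
{'time_s': np.float64(0.0), 'q': array([ 1.109,  0.182,  1.608, -0.   ,  1.354, -0.206]), 'dq': array([-0.002, -0.001, -0.   ,  0.001,  0.002, -0.   ]), 'joint_efforts': array([-0.0000e+00, -4.4487e+01, -3.5134e+01, -0.0000e+00,  9.0000e-03,
        0.0000e+00]), 'eef_pos': array([0.145, 0.556, 0.23 ]), 'eef_rot': array([ 0.701,  0.09 ,  0.702, -0.091]), 'wrist_force': array([-0.509,  0.627, -0.543]), 'torque': array([-0.02 ,  0.003, -0.032]), 'opening': np.float64(1.001)}
top [[0.006, -0.998, 0.057, 0.496], [-1.0, -0.006, 0.001, 0.052], [-0.0, -0.057, -0.998, 1.403], [0.0, 0.0, 0.0, 1.0]] 485.33079567558974
scene [[0.786, -0.342, 0.514, 0.009], [-0.618, -0.44, 0.652, -0.631], [0.003, -0.83, -0.557, 0.672], [0.0, 0.0, 0.0, 1.0]] 471.2972765776393
```

View pics/top0.png

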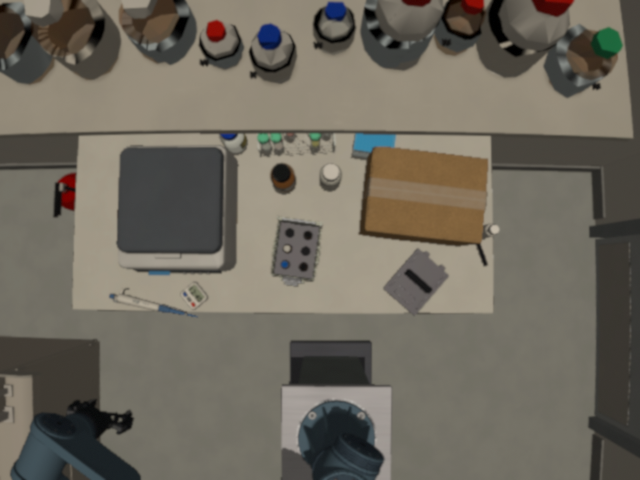

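View pics/scene0.png

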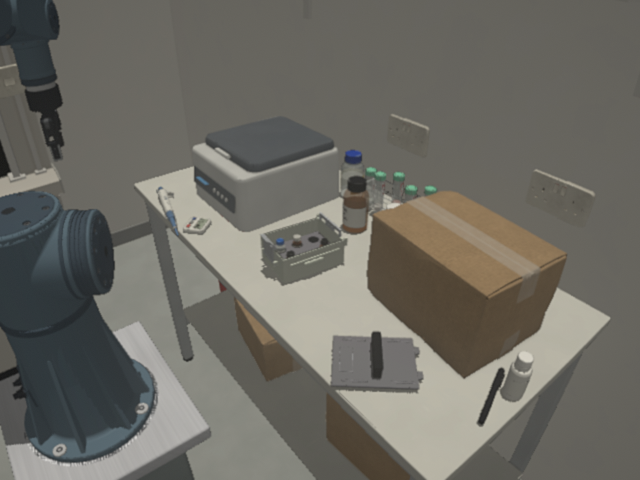

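Top view: carrier centred near (297,250) with its catch at the bottom (290,282); the lid lies near (417,282) with tongues to the upper right (440,257). The brown bottle is at (283,178), the white one at (330,175) and the timer at (194,295). I'll measure the poses next.

Run:
```python
from h import *
for n in ("top","scene"):
    z=np.load(n+"0.npz"); im,d,Tc,K,D=[z[k] for k in z.files]; P=cloud(d,Tc,K,D)
    def rect(m,l):
        if m.sum()<10: print(l,"few",m.sum());return
        q=P[m]; r=cv2.minAreaRect(q[:,:2].astype(np.float32)*1000); print(n,l,m.sum(),np.round(r[0]),np.round(r[1]),round(r[2],1),"z",np.round(np.median(q[:,2])*1000,1))
    X,Y,Z=P[...,0],P[...,1],P[...,2]
    car=(abs(X-.46)<.12)&(abs(Y-.13)<.11)&(d>0)
    rect(car&(Z>.05)&(Z<.12),"carrier"); rect(car&(Z>.082)&(Z<.12),"carrier high")
    lid=(abs(X-.37)<.14)&(abs(Y+.22)<.14)&(d>0)
    rect(lid&(Z>.006)&(Z<.1),"lid"); rect(lid&(Z>.028)&(Z<.1),"bar")
    # dark bar by colour
    m=lid&(im.max(2)<50); rect(m,"bardark")
    v,u=np.nonzero(m)
    if len(u): 
        W=onz(np.c_[u,v],.046,Tc,K,D); r=cv2.minAreaRect(W[:,:2].astype(np.float32)*1000); print("bar ray",np.round(r[0]),np.round(r[1]),r[2])
    print("table z",np.median(Z[(abs(X-.4)<.03)&(abs(Y)<.05)&(d>0)]))
z=np.load("top0.npz"); im=z["arr_0"]
c=np.hstack([cv2.resize(im[210:295,260:335],None,fx=5,fy=5,interpolation=2),cv2.resize(im[240:325,380:455],None,fx=5,fy=5,interpolation=2)]); save("c1.png",c)
```

```text
top carrier 564 [514. 120.] [129. 142.] 85.2 z 68.1
top carrier high 126 [454. 129.] [21. 47.] 0.4 z 92.2
top lid 2105 [ 431. -216.] [152. 271.] 0.2 z 13.8
top bar 208 [ 454. -229.] [89. 18.] 49.0 z 44.5
top bardark 188 [ 455. -227.] [85. 17.] 48.6 z 44.4
bar ray [ 454. -226.] [86. 18.] 48.0711784362793
table z -0.00017064903192420822
scene carrier 1144 [516. 117.] [127. 144.] 82.8 z 60.4
scene carrier high 69 [452. 124.] [15. 49.] 1.2 z 94.2
scene lid 4062 [ 456. -233.] [123. 166.] 48.1 z 12.9
scene bar 419 [ 455. -233.] [88. 18.] 49.3 z 43.9
scene bardark 67 [ 453. -233.] [86. 12.] 48.5 z 29.0
bar ray [ 446. -242.] [103.  14.] 46.7320442199707
table z -0.0020195238503131208
```

View pics/c1.png

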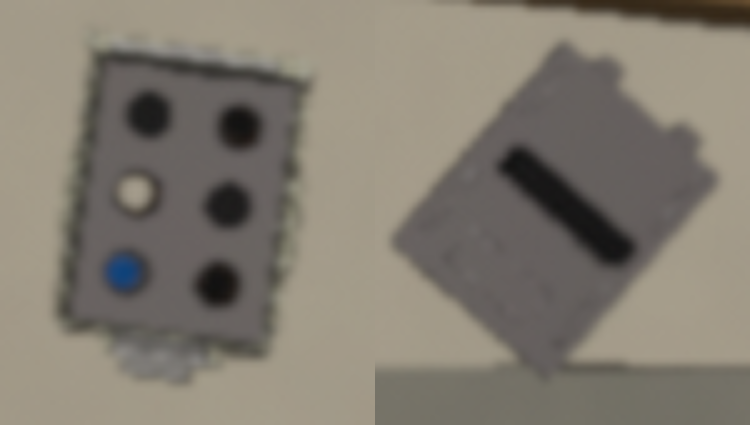

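```bash
cat >> h.py <<'E'
def down(pos,yaw,tilt=0):
    """tool pose: tool x down, tool y along heading yaw (deg); tilt>0 raises the front (-y tool side) i.e. turns about tool z"""
    c,s=np.cos(np.radians(yaw)),np.sin(np.radians(yaw))
    x=np.array([0,0,-1.]);y=np.array([c,s,0]);z=np.cross(x,y)
    T=np.eye(4);T[:3,:3]=np.c_[x,y,z]@R.from_rotvec([0,0,np.radians(tilt)]).as_matrix();T[:3,3]=pos;return T
def rel(G,T=None):
    T=tool() if T is None else T
    d=np.linalg.inv(T)@G; r=R.from_matrix(d[:3,:3]).as_rotvec(degrees=True)
    print("shift",np.round(d[:3,3]*1000,1),"turn",np.round(r,1),"rows>=",round(max(np.linalg.norm(d[:3,3])*16,np.linalg.norm(r)/10.7),1))
E
python3 - <<'E'
from h import *
print(np.round(tool(),3)); print(np.round(ctrl.camera_info("wrist")["hand_eye"],3),ctrl.camera_info("wrist")["fx"])
for n in ("top","scene"):
    z=np.load(n+"0.npz"); im,d,Tc,K,D=[z[k] for k in z.files]; P=cloud(d,Tc,K,D); X,Y,Z=P[...,0],P[...,1],P[...,2]
    m=(abs(X-.54)<.12)&(abs(Y-.12)<.09)&(d>0)&(Z>.055)&(Z<.115)
    r=cv2.minAreaRect(P[m][:,:2].astype(np.float32)*1000); print(r)
    m&=(Z>.08); q=P[m]; q=q[q[:,0]>.56]; print(len(q)); r=cv2.minAreaRect(q[:,:2].astype(np.float32)*1000); print("rail",r)
    q=P[m]; q=q[q[:,0]<.5]; print("catch",q.mean(0))
E
```

```text
[[-0.001  0.253  0.967  0.145]
 [-0.001  0.967 -0.253  0.556]
 [-1.    -0.002 -0.     0.23 ]
 [ 0.     0.     0.     1.   ]]
[[-0.    -0.295  0.955 -0.142]
 [ 1.     0.001  0.001  0.   ]
 [-0.001  0.955  0.295 -0.076]
 [ 0.     0.     0.     1.   ]] 421.58447006320347
((534.2969970703125, 118.47982788085938), (128.1602325439453, 183.19427490234375), 82.6292953491211)
76
rail ((619.3056030273438, 116.57455444335938), (107.6712646484375, 6.755204677581787), 82.94203186035156)
catch [0.45451933 0.12865335 0.0925123 ]
((535.0711059570312, 113.60084533691406), (130.1182861328125, 182.47889709472656), 83.61941528320312)
103
rail ((618.3157958984375, 105.81010437011719), (94.45783996582031, 7.7860822677612305), 81.33267211914062)
catch [0.45243252 0.11863596 0.09184575]
```

Run:
```python
from h import *
rail=np.array([.62,.112,.078]); a=np.radians(40); h=np.radians(-7)
f=np.array([np.sin(a)*np.cos(h),np.sin(a)*np.sin(h),-np.cos(a)]); 
xc=np.cross(f,[0,0,1.]); xc/=np.linalg.norm(xc)
C=np.eye(4); C[:3,:3]=np.c_[xc,np.cross(f,xc),f]; C[:3,3]=rail-.27*f
G=C@np.linalg.inv(np.array(ctrl.camera_info("wrist")["hand_eye"])); print(np.round(G,3)); 
G1=G.copy(); G1[:3,3]=[.34,.15,.26]; rel(G1); rel(G)
```

```text
[[ 0.834 -0.122 -0.538  0.526]
 [-0.102 -0.993  0.067  0.124]
 [-0.542 -0.001 -0.84   0.144]
 [ 0.     0.     0.     1.   ]]
shift [ -29.1 -343.4  291.1] turn [152.1   5.7  82.9] rows>= 16.2
shift [  87.2 -321.4  477.2] turn [152.1   5.7  82.9] rows>= 16.2
```

Run:
```python
from h import *
rail=np.array([.62,.112,.078]); a=np.radians(40); h=np.radians(-7)
f=np.array([np.sin(a)*np.cos(h),np.sin(a)*np.sin(h),-np.cos(a)]); 
xc=-np.cross(f,[0,0,1.]); xc/=np.linalg.norm(xc)
C=np.eye(4); C[:3,:3]=np.c_[xc,np.cross(f,xc),f]; C[:3,3]=rail-.27*f
G=C@np.linalg.inv(np.array(ctrl.camera_info("wrist")["hand_eye"])); print(np.round(G,3)); 
G1=G.copy(); G1[:3,3]=[.34,.15,.26]; rel(G1); rel(G)
```

```text
[[ 0.385  0.123  0.915  0.572]
 [-0.048  0.992 -0.113  0.117]
 [-0.922 -0.     0.388  0.183]
 [ 0.     0.     0.     1.   ]]
shift [ -29.1 -343.4  291.1] turn [ -7.5 -22.8   1.6] rows>= 7.2
shift [  47.6 -316.1  524. ] turn [ -7.5 -22.8   1.6] rows>= 9.8
```

Emit:
step_arm --pt "-29 -343 291 -7.5 -23 1.6 0" --pt "-29 -343 291 -7.5 -23 1.6 0" --pt "-29 -343 291 -7.5 -23 1.6 0" --pt "-29 -343 291 -7.5 -23 1.6 0" --pt "-29 -343 291 -7.5 -23 1.6 0" --pt "-29 -343 291 -7.5 -23 1.6 0" --pt "-29 -343 291 -7.5 -23 1.6 0" --pt "48 -316 524 -7.5 -23 1.6 0" --pt "48 -316 524 -7.5 -23 1.6 0" --pt "48 -316 524 -7.5 -23 1.6 0"

```text
time_s: 1.35
eef_pos: [0.5107, 0.1295, 0.2035]
eef_rot: [0.833, 0.035, 0.55, -0.051]
wrist_force: [-0.6, 0.4, 1.3]
opening: 0.999
```

Emit:
step_arm --pt "0 0 0 0 0 0 0" --pt "0 0 0 0 0 0 0" --pt "0 0 0 0 0 0 0"

```text
time_s: 1.72
eef_pos: [0.5081, 0.1314, 0.2048]
eef_rot: [0.833, 0.034, 0.55, -0.05]
wrist_force: [-0.1, 0.1, 0.8]
opening: 1.0
```

Run:
```python
from h import *
print(np.round(tool(),3)); g=grab("wrist"); save("w1.png",cv2.rotate(g[0],cv2.ROTATE_180)); np.savez("w1.npz",*g)
```

```text
[[ 0.391  0.121  0.912  0.508]
 [-0.046  0.993 -0.112  0.131]
 [-0.919  0.002  0.393  0.205]
 [ 0.     0.     0.     1.   ]]
```

View pics/w1.png

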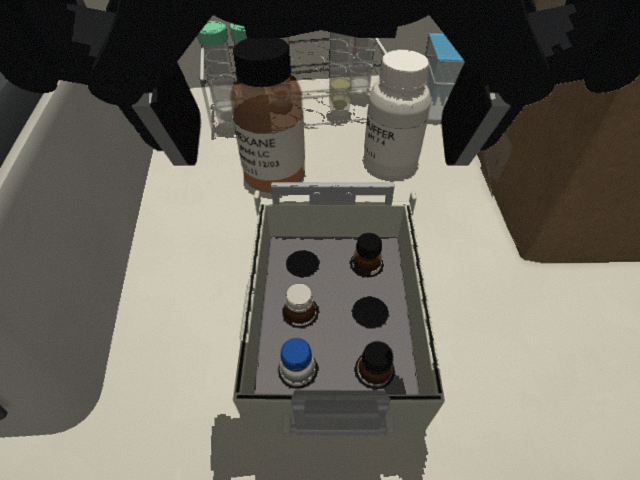

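The wrist view (turned 180°) shows the carrier: rail at about (270–395, 183–207) with two slots near x 297 and 372, catch at (340,410), bottles clear behind. I'll zoom on the rail.

Run:
```python
from h import *
im=cv2.imread("pics/w1.png"); c=im[175:225,240:430]; cv2.imwrite("pics/c2.png",cv2.resize(c,None,fx=4,fy=6,interpolation=cv2.INTER_NEAREST))
z=np.load("w1.npz"); im,d,Tc,K,D=[z[k] for k in z.files]
def pt(u,v,h): return onz([[639-u,479-v]],h,Tc,K,D)[0]
# outer rim corners (z 70): visible front corners and back
for n,p in dict(FL=(237,398),FR=(441,398)).items(): print(n,np.round(pt(*p,.07)*1000,1))
g=cv2.cvtColor(cv2.rotate(im,cv2.ROTATE_180),cv2.COLOR_RGB2GRAY)
for v in range(190,207,2): print(v,g[v,266:402].tolist())
```

```text
FL [471.  184.2  70. ]
FR [456.7  70.3  70. ]
190 [58, 58, 58, 58, 59, 66, 67, 71, 70, 66, 68, 68, 74, 66, 68, 68, 68, 72, 68, 68, 68, 70, 69, 70, 64, 67, 69, 71, 71, 66, 69, 69, 63, 73, 66, 71, 65, 68, 65, 68, 70, 69, 67, 71, 70, 69, 65, 68, 65, 68, 67, 67, 66, 68, 70, 70, 73, 69, 64, 69, 70, 69, 71, 68, 68, 65, 72, 72, 67, 67, 70, 71, 66, 72, 72, 71, 70, 72, 70, 67, 68, 66, 71, 67, 66, 69, 64, 68, 65, 72, 72, 66, 71, 73, 73, 71, 71, 70, 71, 72, 69, 66, 71, 73, 71, 70, 72, 68, 70, 70, 72, 73, 77, 71, 71, 74, 66, 72, 71, 67, 69, 71, 73, 73, 68, 68, 68, 97, 189, 198, 197, 199, 197, 193, 196, 198]
192 [67, 61, 63, 66, 68, 59, 65, 68, 67, 67, 68, 66, 68, 73, 68, 72, 64, 70, 61, 72, 67, 65, 72, 66, 66, 71, 66, 67, 67, 67, 68, 67, 66, 68, 69, 68, 70, 63, 68, 70, 70, 65, 65, 62, 68, 72, 68, 73, 104, 144, 139, 137, 130, 101, 71, 67, 69, 75, 66, 68, 69, 75, 68, 70, 70, 66, 71, 68, 68, 70, 70, 65, 69, 65, 68, 71, 72, 62, 69, 70, 75, 83, 147, 108, 83, 65, 66, 68, 68, 70, 65, 70, 70, 70, 73, 67, 67, 69, 68, 64, 65, 69, 67, 71, 68, 67, 69, 67, 69, 68, 70, 69, 70, 67, 70, 78, 66, 70, 67, 67, 73, 
[... 3524 characters left out ...]
4, 89, 92, 91, 92, 89, 90, 93, 90, 87, 90, 91, 89, 89, 92, 93, 79, 74, 72, 72, 72, 71, 100, 193, 194, 191, 194, 193, 195, 192, 195, 194, 198]
206 [91, 88, 89, 95, 93, 89, 87, 82, 82, 88, 87, 85, 84, 85, 89, 83, 87, 89, 84, 81, 84, 84, 79, 88, 83, 85, 85, 85, 86, 81, 87, 85, 83, 84, 84, 85, 84, 82, 85, 84, 84, 82, 84, 85, 83, 84, 81, 86, 86, 86, 87, 83, 83, 86, 83, 88, 81, 84, 82, 80, 87, 85, 92, 85, 88, 82, 87, 89, 86, 85, 85, 87, 82, 85, 85, 84, 84, 83, 87, 87, 82, 84, 85, 80, 87, 91, 82, 87, 91, 87, 79, 83, 84, 86, 86, 86, 86, 81, 85, 86, 86, 88, 83, 90, 83, 86, 84, 87, 85, 85, 86, 85, 85, 85, 86, 92, 86, 87, 88, 86, 87, 88, 88, 85, 84, 98, 105, 108, 106, 104, 106, 109, 103, 108, 109, 108]
```

View pics/c2.png

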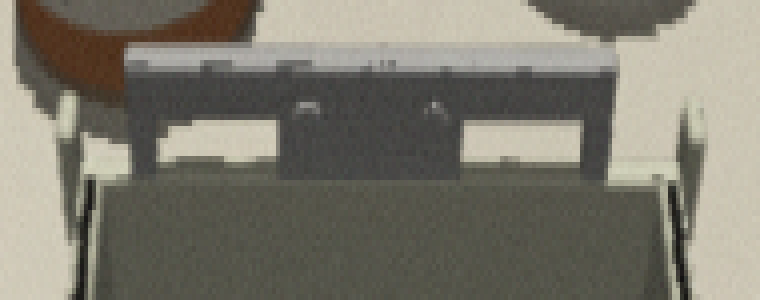

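The zoom shows both slots clearly: left at u 279–309, right at u 355–385, row about 199. The rail's centre is at u ≈ 332 against about 335 for the carrier's posts, so it stands slightly to the left (+y).

Run:
```python
from h import *
z=np.load("w1.npz"); im,d,Tc,K,D=[z[k] for k in z.files]
def pt(u,v,h): return onz([[639.-u,479.-v]],h,Tc,K,D)[0]*1000
S=[pt(u,198.5,.0755) for u in (279.5,309,355.3,385)]; print(np.round(S,1))
# slot bottom at inner edge (row ~205, z=70): rim/rail inner
for u in (284,332,380): print("inner rim",np.round(pt(u,205,.07),1))
m=np.mean(S,0); print("rail mid",m, "yaw",np.degrees(np.arctan2(S[3][1]-S[0][1],S[3][0]-S[0][0]))+90)
L=pt(254.5,195,.09);Rr=pt(416,195,.09);print("posts",L,Rr)
print(pt(271.3,187,.09),pt(393.8,187,.09))
# inner mouth corners: back
print("mouth back",pt(262,206,.07),pt(409,206,.07),"front",pt(237,398,.07),pt(441,398,.07))
# lid refine from top: plate mask
G=down([.454,-.229,.20],-41); rel(G)
```

```text
[[622.1 150.9  75.5]
 [619.2 128.   75.5]
 [614.8  92.1  75.5]
 [612.   69.   75.5]]
inner rim [620.  147.8  70. ]
inner rim [615.3 110.3  70. ]
inner rim [610.7  72.7  70. ]
rail mid [617.02310873 109.97064675  75.5       ] yaw -7.03347583305252
posts [613.07185722 168.78781405  90.        ] [598.46281015  50.1924527   90.        ]
[620.19245653 156.045079    90.        ] [608.91305841  64.56217029  90.        ]
mouth back [621.08044011 165.14151469  70.        ] [606.90001947  50.11358004  70.        ] front [470.97842049 184.21742261  70.        ] [456.71469579  70.29788824  70.        ]
shift [ 1.000e-01 -3.644e+02 -1.110e+01] turn [122.   13.2 -25.1] rows>= 11.7
```

Emit:
step_arm --pt "-100 -180 -60 61 6.6 -12.5 0" --pt "-100 -180 -60 61 6.6 -12.5 0" --pt "-100 -180 -60 61 6.6 -12.5 0" --pt "-100 -180 -60 61 6.6 -12.5 0" --pt "-100 -180 -60 61 6.6 -12.5 0" --pt "-100 -180 -60 61 6.6 -12.5 0" --pt "0 -364 -11 122 13.2 -25 0" --pt "0 -364 -11 122 13.2 -25 0" --pt "0 -364 -11 122 13.2 -25 0" --pt "0 -364 -11 122 13.2 -25 0"

```text
time_s: 3.02
eef_pos: [0.4542, -0.231, 0.1991]
eef_rot: [-0.421, -0.585, -0.366, 0.589]
wrist_force: [-0.5, 0.3, -0.4]
opening: 0.999
```

Run:
```python
from h import *
print(np.round(tool(),3)); rel(down([.454,-.229,.20],-41))
```

```text
[[ 0.038  0.924 -0.38   0.454]
 [-0.066 -0.378 -0.924 -0.231]
 [-0.997  0.061  0.047  0.199]
 [ 0.     0.     0.     1.   ]]
shift [-1.  -0.9 -1.8] turn [18.7  2.1 -3.9] rows>= 1.8
```

Emit:
step_arm --pt "-1 1 -2 18.7 2.1 -3.9 0" --pt "-1 1 -2 18.7 2.1 -3.9 0" --pt "-1 1 -2 18.7 2.1 -3.9 0" --pt "-1 1 -2 18.7 2.1 -3.9 0"

```text
time_s: 3.52
eef_pos: [0.4557, -0.2272, 0.2006]
eef_rot: [-0.297, -0.642, -0.296, 0.642]
wrist_force: [0.5, 0.0, 0.1]
opening: 0.999
```

Run:
```python
from h import *
print(np.round(tool(),3)); g=grab("wrist"); save("w2.png",g[0]); np.savez("w2.npz",*g)
im,d,Tc,K,D=g; P=cloud(d,Tc,K,D)
m=((im.max(2)<55)&(P[...,2]>.03)&(P[...,2]<.06)&(abs(P[...,0]-.454)<.08)&(abs(P[...,1]+.229)<.08)).astype(np.uint8)
v,u=np.nonzero(m); print(len(u)); W=onz(np.c_[u,v],.046,Tc,K,D)*1000
print(cv2.minAreaRect(W[:,:2].astype(np.float32)),np.median(P[m>0],0)); rel(down([.454,-.229,.20],-41))
```

```text
[[ 0.     0.761 -0.648  0.456]
 [-0.001 -0.648 -0.761 -0.227]
 [-1.     0.001  0.001  0.201]
 [ 0.     0.     0.     1.   ]]
2835
((456.2265930175781, -227.33778381347656), (88.39163970947266, 17.49999237060547), 49.2276611328125) [ 0.45760747 -0.22526496  0.04538692]
shift [ 0.5 -0.1  2.5] turn [ 0.6  0.  -0. ] rows>= 0.1
```

View pics/w2.png

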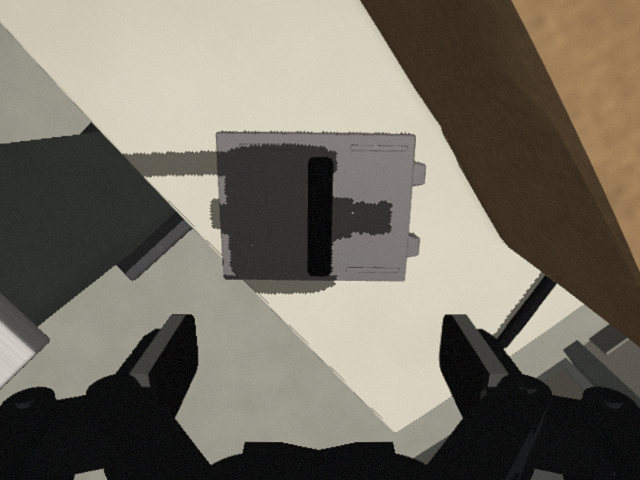

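The bar is at pixels (308–332, 157–277), directly under the gripper and lined up with it; the box is clear at the right. Descending and gripping.

Emit:
step_arm --pt "60 0 0 0 0 0 0" --pt "120 0 0 0 0 0 0" --pt "160 0 0 0 0 0 0" --pt "176 0 0 0 0 0 0" --pt "178 0 0 0 0 0 0" --pt "178 0 0 0 0 0 0" --pt "178 0 0 0 0 0 255" --pt "178 0 0 0 0 0 255" --pt "178 0 0 0 0 0 255" --pt "178 0 0 0 0 0 255"

```text
time_s: 4.82
eef_pos: [0.4556, -0.2277, 0.0222]
eef_rot: [-0.295, -0.642, -0.296, 0.643]
wrist_force: [-1.4, 0.7, 3.6]
opening: 0.198
```

Emit:
step_arm --pt "0 0 0 0 0 0 255" --pt "0 0 0 0 0 0 255" --pt "0 0 0 0 0 0 255"

```text
time_s: 5.2
eef_pos: [0.4556, -0.2277, 0.0221]
eef_rot: [-0.295, -0.642, -0.296, 0.643]
wrist_force: [-1.5, 0.9, 5.3]
opening: 0.199
```

```bash
cat >> h.py <<'E'
YAW=-7.1
Cw=np.eye(4); Cw[:3,:3]=R.from_euler('z',YAW,degrees=True).as_matrix(); Cw[:3,3]=[.5418,.1173,0]
TL=np.eye(4); TL[:3,:3]=np.c_[[0,1,0],[0,0,-1],[-1,0,0]].astype(float); TL[:3,3]=[.0221,0,-.0007]  # lid in tool
def lidpose(px,pz,y,th,ref=(78.5,8)):
    """carrier-frame lid pose with lid point ref=(x,z) at carrier (px,pz), front raised th deg"""
    A=np.eye(4); A[:3,:3]=R.from_euler('y',th,degrees=True).as_matrix()
    A[:3,3]=np.array([px,y,pz])/1000-A[:3,:3]@np.array([ref[0],0,ref[1]])/1000; return A
def goal(*a,**k): return Cw@lidpose(*a,**k)@np.linalg.inv(TL)
E
python3 - <<'E'
from h import *
T=tool(); up=T.copy(); up[2,3]+=.18
# ref: tongue tip bottom (83.5,8)
G=goal(68,72+60,1,15,ref=(83.5,8)); print(np.round(G,3)); rel(up); rel(G); rel(G,up)
E
```

```text
[[-0.257  0.959 -0.124  0.533]
 [ 0.032 -0.119 -0.992  0.119]
 [-0.966 -0.259  0.     0.167]
 [ 0.     0.     0.     1.   ]]
shift [-1.8e+02 -2.0e-01  1.0e-01] turn [0. 0. 0.] rows>= 2.9
shift [-145.1 -167.  -313.2] turn [-33.3  -4.4 -14.5] rows>= 6.1
shift [  34.9 -166.8 -313.3] turn [-33.3  -4.4 -14.5] rows>= 5.7
```

Emit:
step_arm --pt "-15 0 0 0 0 0 255" --pt "-60 0 0 0 0 0 255" --pt "-120 0 0 0 0 0 255" --pt "-180 0 0 0 0 0 255" --pt "-180 -45 -80 -8 -1 -3.5 255" --pt "-175 -90 -160 -17 -2 -7 255" --pt "-165 -130 -240 -25 -3.3 -11 255" --pt "-150 -160 -300 -32 -4.2 -14 255" --pt "-145 -167 -313 -33.3 -4.4 -14.5 255" --pt "-145 -167 -313 -33.3 -4.4 -14.5 255"

```text
time_s: 6.45
eef_pos: [0.5325, 0.1215, 0.1665]
eef_rot: [-0.395, -0.464, -0.534, 0.586]
wrist_force: [0.3, -0.5, -1.7]
opening: 0.196
```

Emit:
step_arm --pt "0 0 0 0 0 0 255" --pt "0 0 0 0 0 0 255"

```text
time_s: 6.7
eef_pos: [0.5323, 0.1184, 0.1669]
eef_rot: [-0.395, -0.464, -0.533, 0.587]
wrist_force: [-0.4, 0.4, -1.7]
opening: 0.195
```

Run:
```python
from h import *
T=tool(); print(np.round(T,3),ctrl.get_obs()["wrist_force"]); rel(goal(68,132,1,15,ref=(83.5,8)))
a=grab("wrist"); b=grab("scene"); np.savez("w3.npz",*a); np.savez("s3.npz",*b)
im=a[0].copy(); L=T@TL
for p in [(83.5,30,10.5),(83.5,-30,10.5),(73.5,61,14),(73.5,-61,14),(-81,61,14),(-81,-61,14),(0,45,46),(0,-45,46)]:
    w=(L@np.r_[np.array(p)/1000,1])[:3]; u=proj(w,*a[2:])[0]; cv2.circle(im,tuple(int(x) for x in u),3,(255,0,0),-1)
s=b[0].copy()
for p in [(83.5,30,10.5),(83.5,-30,10.5),(73.5,61,14),(73.5,-61,14),(-81,61,14),(-81,-61,14)]:
    w=(L@np.r_[np.array(p)/1000,1])[:3]; u=proj(w,*b[2:])[0]; cv2.circle(s,tuple(int(x) for x in u),1,(255,0,0),-1)
for p in [(75,-28,75),(75,32,75),(-80,60,70),(-80,-60,70),(80,-60,70)]:
    u=proj((Cw@np.r_[np.array(p)/1000,1])[:3],*b[2:])[0]; cv2.circle(s,tuple(int(x) for x in u),1,(0,255,0),-1)
save("w3.png",np.hstack([cv2.resize(im,(400,300)),cv2.resize(s[150:300,200:400],(400,300))]))
```

```text
[[-0.257  0.958 -0.123  0.532]
 [ 0.031 -0.119 -0.992  0.118]
 [-0.966 -0.259  0.001  0.167]
 [ 0.     0.     0.     1.   ]] [-0.35601536  0.38593039 -1.70242873]
shift [-0.4  0.4 -0.4] turn [0.  0.1 0. ] rows>= 0.0
```

View pics/w3.png

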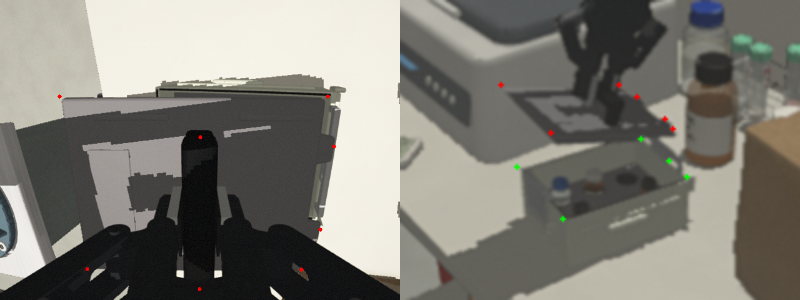

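The lid hangs aligned in the hand: the predicted plate corners and tongues (red) match the image to 1–2 px, and it is clear above the carrier. Lowering to just before the slots.

Emit:
step_arm --pt "19 5 0 0 0 0 255" --pt "38 10 0 0 0 0 255" --pt "52 14 0 0 0 0 255" --pt "58 16 0 0 0 0 255" --pt "58 16 0 0 0 0 255" --pt "58 16 0 0 0 0 255"

```text
time_s: 7.55
eef_pos: [0.5335, 0.1187, 0.1071]
eef_rot: [-0.395, -0.465, -0.533, 0.586]
wrist_force: [0.4, 0.3, -2.0]
opening: 0.194
```

Run:
```python
from h import *
print(ctrl.get_obs()["wrist_force"]); rel(goal(68,71.5,1.2,15,ref=(83.5,8))); rel(goal(83.2,71,1.2,15,ref=(83.5,8)))
L=np.linalg.inv(Cw)@tool()@TL; print("tip",np.round(L@np.array([.0835,0,.008,1])*1000,1))
a=grab("scene"); s=a[0]; save("s4.png",cv2.resize(s[190:290,240:380],(800,571),interpolation=2))
```

```text
[ 0.37975093  0.32202348 -1.99798997]
shift [ 0.6 -0.5 -0.2] turn [-0.   0.  -0.1] rows>= 0.0
shift [-2.9 14.3 -0.2] turn [-0.   0.  -0.1] rows>= 0.2
tip [  68.7    1.    72.  1000. ]
```

View pics/s4.png

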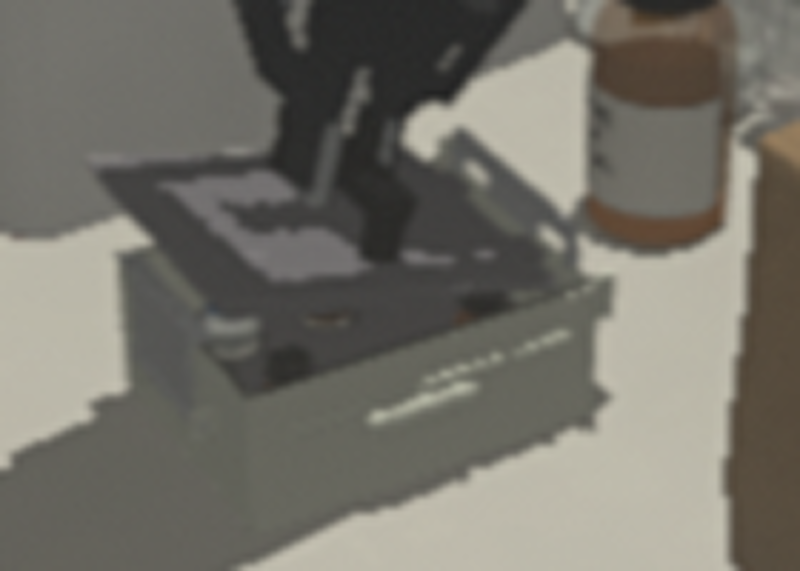

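The scene crop shows the lid tilted, with its tongues right in front of the rail's slots. Inserting slowly.

Emit:
step_arm --pt "0 2 0 0 0 0 255" --pt "-0.5 4 0 0 0 0 255" --pt "-1 6 0 0 0 0 255" --pt "-1.3 8 0 0 0 0 255" --pt "-1.3 8 0 0 0 0 255"

```text
time_s: 8.22
eef_pos: [0.5412, 0.1176, 0.1058]
eef_rot: [-0.395, -0.464, -0.533, 0.587]
wrist_force: [0.1, 0.8, -2.7]
opening: 0.201
```

Emit:
step_arm --pt "-0.3 2 0 0 0 0 255" --pt "-0.8 4 0 0 0 0 255" --pt "-1.3 5.5 0 0 0 0 255" --pt "-1.3 5.5 0 0 0 0 255"

```text
time_s: 8.72
eef_pos: [0.5467, 0.1169, 0.1056]
eef_rot: [-0.395, -0.464, -0.533, 0.587]
wrist_force: [-0.3, 0.1, -1.9]
opening: 0.196
```

Run:
```python
from h import *
print(ctrl.get_obs()["wrist_force"],ctrl.get_obs()["torque"]); 
L=np.linalg.inv(Cw)@tool()@TL; print("tip",np.round(L@np.array([.0835,0,.008,1])*1000,1))
rel(goal(83.2,71,1.2,15,ref=(83.5,8)))
a=grab("scene"); save("s5.png",cv2.resize(a[0][190:290,240:380],(800,571),interpolation=2))
```

```text
[-0.3434838   0.1156565  -1.93134082] [-0.06353261 -0.29539576  0.01560569]
tip [8.20e+01 8.00e-01 7.04e+01 1.00e+03]
shift [-0.9  1.  -0.3] turn [-0.  0.  0.] rows>= 0.0
```

Run:
```python
from h import *
for th,z in ((11.5,71.3),(8,71.1),(6.5,70.9),(5,70.8)): rel(goal(73.3,z,1,th,ref=(73.5,8)))
```

```text
shift [ 5.9  0.8 -0.1] turn [-0.   0.   3.5] rows>= 0.3
shift [10.6  0.4 -0.1] turn [-0.  0.  7.] rows>= 0.7
shift [12.8  0.3 -0.1] turn [-0.   0.   8.5] rows>= 0.8
shift [14.8  0.3 -0.1] turn [-0.  0. 10.] rows>= 0.9
```

Emit:
step_arm --pt "3 0.4 0 0 0 1.7 255" --pt "6 0.8 0 0 0 3.5 255" --pt "8.3 0.6 0 0 0 5.2 255" --pt "10.6 0.4 0 0 0 7 255" --pt "10.6 0.4 0 0 0 7 255"

```text
time_s: 9.4
eef_pos: [0.5439, 0.1173, 0.0954]
eef_rot: [-0.43, -0.496, -0.504, 0.562]
wrist_force: [0.1, -0.9, -2.7]
opening: 0.2
```

Emit:
step_arm --pt "0.7 0 0 0 0 0.5 255" --pt "1.4 0 0 0 0 1 255" --pt "2.2 -0.1 0 0 0 1.5 255" --pt "2.2 -0.1 0 0 0 1.5 255"

```text
time_s: 9.9
eef_pos: [0.5439, 0.1172, 0.0931]
eef_rot: [-0.437, -0.503, -0.497, 0.556]
wrist_force: [-0.3, 0.5, -2.1]
opening: 0.199
```

Run:
```python
from h import *
print(ctrl.get_obs()["wrist_force"],ctrl.get_obs()["torque"]); 
L=np.linalg.inv(Cw)@tool()@TL; print("root",np.round(L@np.array([.0735,0,.008,1])*1000,1),"front",np.round(L@np.array([-.081,0,.008,1])*1000,1))
a=grab("scene"); b=grab("wrist"); save("s5.png",np.hstack([cv2.resize(a[0][190:290,240:380],(400,286),interpolation=2),cv2.resize(b[0],(400,286))]))
```

```text
[-0.25279811  0.54110966 -2.11427549] [ 0.04998689 -0.13797788 -0.01730267]
root [7.35e+01 9.00e-01 7.08e+01 1.00e+03] front [-8.00e+01  9.00e-01  8.83e+01  1.00e+03]
```

View pics/s5.png

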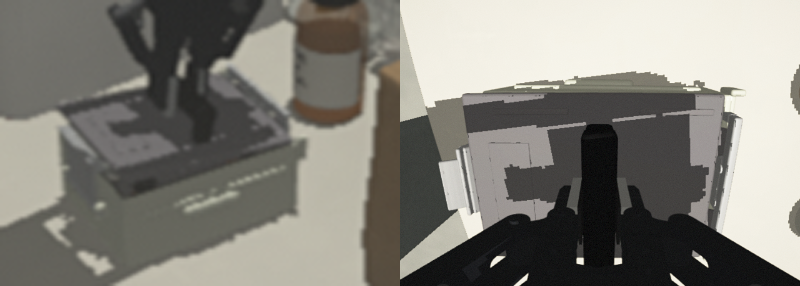

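The lid lies against the rail at the back, and its front edge is just above the catch at the left. I'll lower it a little more until it touches the nose.

Emit:
step_arm --pt "0.7 0 0 0 0 0.5 255" --pt "1.4 0 0 0 0 1 255" --pt "2.1 0 0 0 0 1.5 255" --pt "2.1 0 0 0 0 1.5 255"

```text
time_s: 10.5
eef_pos: [0.5443, 0.1172, 0.0916]
eef_rot: [-0.445, -0.51, -0.49, 0.55]
wrist_force: [1.3, 0.0, -0.4]
opening: 0.197
```

Run:
```python
from h import *
print(ctrl.get_obs()["wrist_force"],ctrl.get_obs()["torque"]); 
L=np.linalg.inv(Cw)@tool()@TL; print("root",np.round(L@np.array([.0735,0,.008,1])*1000,1),"front",np.round(L@np.array([-.081,0,.008,1])*1000,1))
```

```text
[ 1.27082718  0.0299956  -0.40031059] [ 0.04212897 -0.32386528 -0.03973767]
root [7.46e+01 9.00e-01 7.13e+01 1.00e+03] front [ -79.4    1.    84.4 1000. ]
```

Emit:
step_arm --pt "0 0 0 0 0 0 0" --pt "0 0 0 0 0 0 0" --pt "0 0 0 0 0 0 0" --pt "0 0 0 0 0 0 0" --pt "0 0 0 0 0 0 0" --pt "-30 0 0 0 0 0 0" --pt "-70 0 0 0 0 0 0" --pt "-100 0 0 0 0 0 0" --pt "-100 0 0 0 0 0 255" --pt "-100 0 0 0 0 0 255"

```text
time_s: 11.75
eef_pos: [0.5516, 0.1163, 0.1896]
eef_rot: [-0.444, -0.509, -0.491, 0.55]
wrist_force: [0.0, 0.5, -1.0]
opening: 0.604
```

Run:
```python
from h import *
p=(Cw@np.array([-.055,.001,.120,1]))[:3]; rel(down(p,YAW)); print(ctrl.get_obs()["wrist_force"])
a=grab("wrist"); s=grab("scene"); save("w6.png",np.hstack([cv2.resize(s[0][190:290,240:380],(400,286),interpolation=2),cv2.resize(a[0],(400,286))]))
im,d,Tc,K,D=a; P=cloud(d,Tc,K,D).reshape(-1,3)[d.ravel()>0]; q=(np.linalg.inv(Cw)@np.c_[P,np.ones(len(P))].T).T[:,:3]*1000
for x in range(-75,75,15):
    m=(abs(q[:,0]-x)<3)&(abs(abs(q[:,1])-54)<5)&(q[:,2]<105); print(x,m.sum(),np.round(np.median(q[m,2]),1))
```

```text
shift [ 75.1 -58.4  -0.8] turn [-0.   0.   5.1] rows>= 1.5
[ 0.04372467  0.54455023 -1.04051788]
-75 252 89.2
-60 178 88.1
-45 266 86.8
-30 300 85.5
-15 301 84.1
0 186 82.6
15 299 81.4
30 299 80.2
45 263 79.1
60 178 77.8
```

View pics/w6.png

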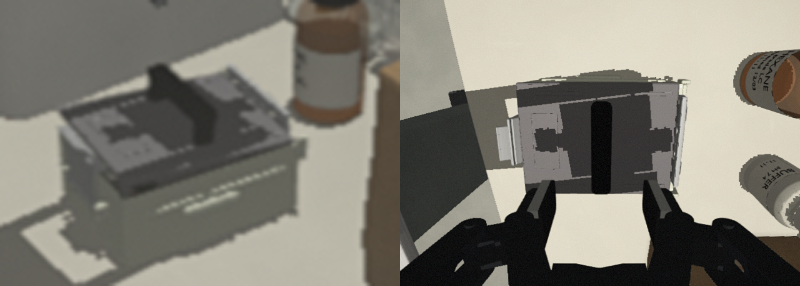

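The lid rests with its tongues hooked and its front edge on the nose, sloping 5° (its top at z 89 in front and about 77 at the back). Next I'll move above the thumb panel with the fingers shut.

Emit:
step_arm --pt "0 -58 0 0 0 5.1 255" --pt "0 -58 0 0 0 5.1 255" --pt "0 -58 0 0 0 5.1 255" --pt "75 -58 -1 0 0 5.1 255" --pt "75 -58 -1 0 0 5.1 255" --pt "90 -58 -1 0 0 5.1 255" --pt "98 -58 -1 0 0 5.1 255" --pt "98 -58 -1 0 0 5.1 255"

```text
time_s: 12.85
eef_pos: [0.4871, 0.1254, 0.0984]
eef_rot: [0.469, 0.53, 0.467, -0.53]
wrist_force: [-0.6, -1.0, -0.1]
opening: 0.002
```

Run:
```python
from h import *
T=tool();p=(Cw@np.array([-.055,.001,.076,1]))[:3]; rel(down(p,YAW)); print(T[:3,3],ctrl.get_obs()["wrist_force"],ctrl.get_obs()["opening"])
```

```text
shift [22.4  0.2  0.3] turn [-0.   0.  -0.1] rows>= 0.4
[0.48712578 0.12537754 0.09840504] [-0.59944356 -1.02748517 -0.05897442] 0.0018669575024673657
```

Emit:
step_arm --pt "4 0 0 0 0 0 255" --pt "7 0 0 0 0 0 255" --pt "9 0 0 0 0 0 255" --pt "10 0 0 0 0 0 255" --pt "11 0 0 0 0 0 255" --pt "12 0 0 0 0 0 255"

```text
time_s: 13.6
eef_pos: [0.4868, 0.1255, 0.0869]
eef_rot: [0.469, 0.53, 0.468, -0.53]
wrist_force: [-3.4, 0.6, 9.3]
opening: 0.0
```

Emit:
step_arm --pt "1 0 0 0 0 0 255" --pt "2 0 0 0 0 0 255" --pt "3 0 0 0 0 0 255"

```text
time_s: 13.98
eef_pos: [0.4867, 0.1257, 0.0847]
eef_rot: [0.468, 0.53, 0.468, -0.53]
wrist_force: [-6.9, 0.3, 18.9]
opening: 0.003
```

Emit:
step_arm --pt "1 0 0 0 0 0 255" --pt "2 0 0 0 0 0 255" --pt "3 0 0 0 0 0 255"

```text
time_s: 14.35
eef_pos: [0.4869, 0.1255, 0.0803]
eef_rot: [0.469, 0.531, 0.467, -0.53]
wrist_force: [0.5, -0.3, 0.3]
opening: -0.004
```

The force rose to 19 N and then dropped, so the edge has passed the nose. I'll keep pressing until it is home.

Emit:
step_arm --pt "1 0 0 0 0 0 255" --pt "2 0 0 0 0 0 255" --pt "3 0 0 0 0 0 255" --pt "4 0 0 0 0 0 255"

```text
time_s: 14.85
eef_pos: [0.4865, 0.1254, 0.076]
eef_rot: [0.468, 0.53, 0.468, -0.53]
wrist_force: [-4.5, -0.5, 9.3]
opening: -0.002
```

Emit:
step_arm --pt "0.5 0 0 0 0 0 255" --pt "1 0 0 0 0 0 255" --pt "1.5 0 0 0 0 0 255"

```text
time_s: 15.22
eef_pos: [0.4865, 0.1254, 0.076]
eef_rot: [-0.468, -0.53, -0.468, 0.53]
wrist_force: [-8.7, -1.4, 20.0]
opening: 0.003
```

Emit:
step_arm --pt "0.5 0 0 0 0 0 255" --pt "1 0 0 0 0 0 255" --pt "1 0 0 0 0 0 255" --pt "-5 0 0 0 0 0 255" --pt "-40 0 0 0 0 0 255" --pt "-90 0 0 0 0 0 255" --pt "-120 30 0 0 0 0 255" --pt "-120 55 0 0 0 0 255" --pt "-120 55 0 0 0 0 255" --pt "-120 55 0 0 0 0 255"

```text
time_s: 16.48
eef_pos: [0.5398, 0.1188, 0.1936]
eef_rot: [-0.468, -0.53, -0.468, 0.53]
wrist_force: [0.1, -0.1, -0.4]
opening: 0.002
```

Run:
```python
from h import *
print(ctrl.get_obs()["wrist_force"])
a=grab("wrist"); s=grab("scene"); save("w7.png",np.hstack([cv2.resize(s[0][190:290,240:380],(400,286),interpolation=2),cv2.resize(a[0],(400,286))]))
im,d,Tc,K,D=a; P=cloud(d,Tc,K,D).reshape(-1,3)[d.ravel()>0]; q=(np.linalg.inv(Cw)@np.c_[P,np.ones(len(P))].T).T[:,:3]*1000
for x in range(-75,75,15):
    print(x,*[np.round(np.median(q[(abs(q[:,0]-x)<3)&(abs(q[:,1]-y)<5)&(q[:,2]<105),2]),1) for y in (-54,54)])
m=(q[:,2]>72)&(q[:,2]<79)&(abs(q[:,1])<70); b=q[m]; 
mb=(q[:,2]>103)&(q[:,2]<112)&(abs(q[:,0])<25)&(abs(q[:,1])<60); print("bar ctr",(q[mb].min(0)+q[mb].max(0))/2,q[mb].min(0),q[mb].max(0))
mc=(q[:,0]<-70)&(q[:,0]>-105)&(q[:,2]>80)&(abs(q[:,1])<35); print("catch",q[mc].min(0),q[mc].max(0))
```

```text
[ 0.06531483 -0.13825274 -0.36695854]
-75 75.6 75.8
-60 76.1 76.0
-45 76.1 75.9
-30 76.0 76.0
-15 75.9 75.7
0 nan 75.6
15 75.6 75.6
30 76.0 76.0
45 76.0 76.1
60 76.0 76.0
bar ctr [  1.53007664   3.36823482 106.51749573] [ -7.3401537  -38.65583492 103.01477811] [ 10.40030697  45.39230456 110.02021334]
catch [-97.94940049 -24.56045558  80.0025113 ] [-76.1120679   25.86469485 102.6735206 ]
  return _methods._mean(a, axis=axis, dtype=dtype,
  ret = ret.dtype.type(ret / rcount)
```

View pics/w7.png

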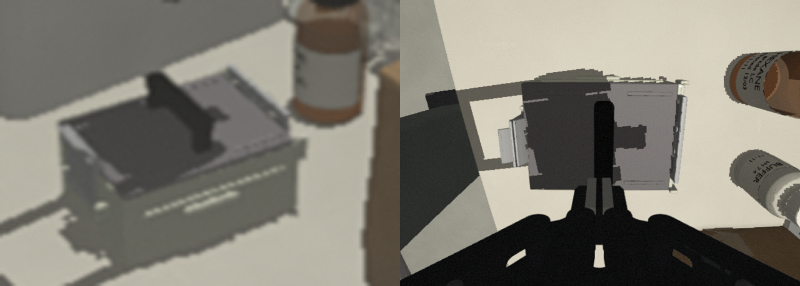

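The plate's top reads 76 ±0.4 mm all over, the catch is back upright with its nose over the edge, and the bottles stand. Handing in.

```bash
python3 -c "
from h import *
print(ctrl.hand_in())"
```

```text
the job is handed in; nothing more can be done
None
```

The carrier is closed. I gripped the lid by its bar and tilted its front edge up 15°. The tongues went into the rail's slots with almost no contact force. I then lowered the front edge onto the catch, let go, and pressed on the thumb panel with shut fingertips.

- **Snap:** the press force rose to about 19 N and fell to zero as the edge passed the nose. I then pressed the lid home. The last reading was 20 N, followed by one slightly firmer push of 1 mm that I did not read.
- **Level and home:** the plate's top reads carrier z 75.6–76.1 at all 19 points that gave a reading; fully seated is 76. One point, beside the bar, was hidden.
- **Catch:** it is upright again, with its tab at x -98 and its nose tip at -76, over the lid's edge.
- **Bystanders:** both bottles stand in the last wrist view. The timer was out of the last pictures, but the arm never worked near it.
- **Less certain:** the bar's centre measured about 1.5 mm toward the rail, inside the 2 mm allowed but close to my measuring error. Its sideways reading of 3.4 mm came from a partly hidden bar, so I did not count it. When I lowered the lid, the hand placed it about 1 mm off centre.

The arm was clear of everything at hand-in, with about 17 s used. I viewed 11 pictures against the planned 8, within the limit of 12.

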